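Close up a tray of biscuits with the bench scraper

TASK

Take the bench scraper out of its wooden block and use its blade to push the six loose biscuits along the tray, all together, into one closed-up, square batch against the tray's blue-edged end, and press there for a moment until you feel the batch firm up between blade and end, but gently: the biscuits are brittle. Then stand the scraper back where it was, upright in the slot of its block and fully down. Do not touch the biscuits with the gripper, keep them flat in the tray, and leave the tins and the jam jar alone.

Things in the scene. Friction and masses are not known exactly. Their poses are not given: they have to be found in the camera images.
- tray: Fixed shallow metal counter tray, 325 x 176 mm outside, sheet 3 mm thick, rims 22 mm high all round. Origin: centre of the underside, on the bench. Its x axis runs along its length towards the blue-edged end, y across, z up. Inside it is 319 x 170 mm; its inner floor is 3 mm above the origin.
- tray_end: The rim at the tray's +x end, 170 x 3 x 22 mm (x is its thickness), with a blue top edge: the end to pack against (rigid). The batch is firm when 4 N or more reach this rim; more than 12 N on it cracks biscuits. As the sizes differ, the shorter of the two lines may stay up to 20 mm slack; that is fine. Origin: middle of its foot, same axes as the tray.
- tray_stop (a point): Point on the inner face of the blue-edged rim, in the middle of its width, on the tray's inner floor (159.5 mm from the tray's origin along x). Axes as the tray: batch lies on its -x side.
- biscuit1: One of six loose square hand-cut hard biscuits, 14 mm thick, each between 45 and 56 mm square (hand-cut, so they differ), about 20 to 45 g, lying flat on the tray floor, two abreast in three loose rows, turned up to about 12 degrees. Origin: centre of the underside; x and y along its sides. Cracks if the scraper bears on it with more than 12 N.
- biscuit2: One of six loose square hand-cut hard biscuits, 14 mm thick, each between 45 and 56 mm square (hand-cut, so they differ), about 20 to 45 g, lying flat on the tray floor, two abreast in three loose rows, turned up to about 12 degrees. Origin: centre of the underside; x and y along its sides. Cracks if the scraper bears on it with more than 12 N.
- biscuit3: One of six loose square hand-cut hard biscuits, 14 mm thick, each between 45 and 56 mm square (hand-cut, so they differ), about 20 to 45 g, lying flat on the tray floor, two abreast in three loose rows, turned up to about 12 degrees. Origin: centre of the underside; x and y along its sides. Cracks if the scraper bears on it with more than 12 N.
- biscuit4: One of six loose square hand-cut hard biscuits, 14 mm thick, each between 45 and 56 mm square (hand-cut, so they differ), about 20 to 45 g, lying flat on the tray floor, two abreast in three loose rows, turned up to about 12 degrees. Origin: centre of the underside; x and y along its sides. Cracks if the scraper bears on it with more than 12 N.
- biscuit5: One of six loose square hand-cut hard biscuits, 14 mm thick, each between 45 and 56 mm square (hand-cut, so they differ), about 20 to 45 g, lying flat on the tray floor, two abreast in three loose rows, turned up to about 12 degrees. Origin: centre of the underside; x and y along its sides. Cracks if the scraper bears on it with more than 12 N.
- biscuit6: One of six loose square hand-cut hard biscuits, 14 mm thick, each between 45 and 56 mm square (hand-cut, so they differ), about 20 to 45 g, lying flat on the tray floor, two abreast in three loose rows, turned up to about 12 degrees. Origin: centre of the underside; x and y along its sides. Cracks if the scraper bears on it with more than 12 N.
- scraper: Bench scraper standing on edge in the block's slot. Steel blade 150 mm long (its x) x 3 mm thick (its y) x 80 mm high, straight lower edge; on top, a flat-sided wooden handle 140 (x) x 22 (y) x 32 mm (z 76 to 108 mm), about 160 g. Origin: middle of the blade's lower edge; z up to the handle. It may lean up to about 6 degrees in the slot.
- scraper_handle (a point): Centre of the scraper's handle, 92 mm above the blade's lower edge; grip it across its 22 mm thickness (scraper y).
- block: Fixed wooden tool block 190 (x) x 64 (y) x 57 mm high with one slot along its whole length (x), open at both ends. The slot is 6 mm wide up to 42 mm height and widens like a funnel to 26 mm at the top; its floor is 12 mm above the origin. Origin: centre of the underside. A scraper put back has its lower edge on the slot floor, its x along the block's x (either way round).
- tin1: Small white lidded tin, 54 mm diameter, 60 mm high, standing loose. Bystander. Origin: centre of its foot.
- tin2: Same kind of white tin. Bystander. Origin: centre of its foot.
- jam: Amber jam jar with red lid, 60 mm diameter, 75 mm high, standing loose. Bystander. Origin: centre of its foot.
Things that resemble listed ones, but are neither listed nor needed, are in the scene too. What is shaped like the biscuit5 but red is not meant.

How it is judged:
By the outcome, as a careful person would: the job done as asked, in the order asked, and still so for the second after the job is handed in, with the robot touching nothing.
It also fails if it takes over 64 s, if anything falls off the work surface, if the arm or the gripper's body presses on something with over 40 N, if the wrist force passes 120 N, or if a joint passes its speed limit or range.

ROBOT

A 6-joint arm with a two-finger parallel gripper is mounted at the origin on the work surface. World frame = base frame: x ahead of the robot, y to its left, z up, the work surface at z = 0. Lengths are in m, angles in rad, forces in N, time in s.
With the tool pointing down it reaches from about 0.325 to 0.9 m from the base axis. Payload 6.1 kg.
Tool frame: the origin (TCP) lies at the very end of the fingers, on their centre line; the grasp point (between the pads) lies 19 mm behind it (grip_point_offset is the distance from the TCP to the grasp point, in m); x points along the fingers, y is the direction in which the jaws open and shut, and the axes are right-handed (so a half turn about x gives the same grasp; the last joint's range is limited). The gripper opens to 85 mm and grips with 20 to 120 N. Pads are 22 mm wide; open, the fingers measure 114 mm over their backs; the gripper's body (76 mm by 85 mm) begins 54 mm behind the grasp point. The pads swing forward as they close: fully open they stand 13 mm farther back than shut.
Start: joints at [1.213, 0.22, 1.526, -0, 1.395, -0.126], TCP at [0.144, 0.608, 0.231] pointing down, gripper open.
Joint ranges: [-2.98, 2.98], [-0.91, 2.08], [0.09, 2.57], [-1.24, 4.39], [0.2, 2.65], [-2.68, 2.68]. Speed limits (rad/s): [2.57, 2.57, 3.01, 3.14, 3.14, 3.14].

INTERFACE

Orientations are given as a unit quaternion [x, y, z, w].
In Python, from bench import * gives the robot as it stands. The module is installed in compiled form; this text tells all that it offers.
- The arm moves only by the tool apply_moves, never from a script. Its arguments are lists of equal length, an entry for each row: "hand": the finger opening in m, from 0 to 0.0854; "slide": the shift along the world's x, y, z in m, a list of three; "rot": the turn, a rotation vector about the world's x, y, z in degrees, a list of three. A call has 1 to 5 rows; each row shifts and turns the commanded pose from where the row before left it; what a row does not reach is not made up. A row lasts 1/10 s, in which the tool goes at most 50 mm and 8.59 degrees, less where a joint would pass 70% of its speed; a pose out of reach is approached as far as the arm can. A call with a gripper value outside its range is refused whole. The fingers move at their own pace and stop on an object; the grip force is fixed at half the most. Time passes only in rows, so rows that do not move let the fingers close. It gives the time, the measured TCP pose, the force and the opening at its end, in the units of the state.
- sense(): the state, without advancing time (a new reading comes with each control period).
- read_camera(name): name is "scene" or "top" or "wrist"; returns a dict with "color" (480x640x3 uint8, blue, green, red), "camera_matrix" (3x3 intrinsics, pixels), "k1" (the pictures are not rectified: a ray, as slopes to the right and down, at radius r is drawn at 1 + k1 r^2 times it, then the intrinsics apply), "R" (3x3) and "t" (3): a world point X has camera coordinates R X + t; the wrist camera has in their place "T_tool_cam" (4x4, takes a point from camera to tool coordinates, whose origin is the TCP and whose axes are the tool frame's). Camera axes: x right, y down, z forward; pixel columns grow to the right and rows downward; lengths in m; the calibration is good to about 2 mm. A picture is of the moment at which its call begins: read the wrist's pose just before it. There is no depth.
- finish_job(): hands the job in, once; it reports no verdict.
Trained networks look in the newest picture that a camera, given by its name, has taken for a name from the list of things; names that differ only in an ending like _2 or _b are one class to them, and where a whole thing is asked for, a point or a joint stands for the part that bears it (a point fixed in the world has none). Each returns a list of dicts, best first, with "confidence" (0 to 1); they miss things now and then, are a little off and sometimes report something else, mostly with a low value. They report only what shows in the picture. A call takes as long as a camera call. They do not tell look-alikes from the thing itself.
- masks_of(label, camera): "region" (480x640 bool, what is visible of it).
- spot_point(label, camera): "position" ([x, y, z] in m, in world coordinates, good to about 4 mm: a listed point, or the origin of a listed thing).
The state is a dict: "t": time; "q": joint angles; "qvel": joint speeds; "joint_torque": joint torques, N m; "position": TCP position; "tool_rot": TCP orientation; "force": force on the tool from outside, world axes, zero at the start; "ft_torque": the same for the moment, N m; "finger_gap": opening from 0.0 (shut) to 1.0 (fully open).
Only numpy, scipy, OpenCV 4.12 (cv2) and the standard library are available. Lean on these libraries where they do the work, as an engineer would, in place of code of your own. Each camera call takes 0.05 s, during which the arm holds its last target.

## Working session

There is one attempt and no reset: what is moved stays moved. The work goes in short steps, Python scripts to look and compute and a tool call to move; the robot and the scene stay as the last step left them, time stands still between calls to the robot, and variables do not carry over. Pictures are saved under pics/ and viewed, and the job is handed in when it is done.

Besides the shell and the picture viewer there is one more tool, called after "Emit:" by a JSON object that holds its "api" and its "payload". apply_moves: Moves the arm, as the interface text tells. Its arguments: {"type":"object","properties":{"hand":{"type":"array","items":{"type":"number"}},"slide":{"type":"array","items":{"type":"array","items":{"type":"number"}}},"rot":{"type":"array","items":{"type":"array","items":{"type":"number"}}}},"required":["hand","slide","rot"]}

```bash
mkdir -p pics
cat > h.py <<'E'
from bench import *
import numpy as np, cv2
E
python3 - <<'E'
from h import *
s=sense();print({k:np.round(v,3).tolist() for k,v in s.items()})
for c in ['scene','top']:
    r=read_camera(c);cv2.imwrite(f'pics/{c}0.png',r['color']);print(c,r['camera_matrix'].tolist(),r['k1'],r['R'].round(4).tolist(),r['t'])
    np.savez(f'cam_{c}.npz',**r)
for l in ['tray_stop','tray','scraper','scraper_handle','block','biscuit1','tin1','jam']:
    for c in ['scene','top']:
        print(l,c,[(round(float(d['confidence']),2),np.round(d['position'],3).tolist()) for d in spot_point(l,c)])
print(sense()['t'])
E
```

```text
{'t': 0.0, 'q': [1.213, 0.221, 1.528, 0.0, 1.395, -0.126], 'qvel': [-0.001, -0.001, 0.0, 0.003, -0.001, -0.0], 'joint_torque': [0.001, -49.688, -38.941, -0.0, 0.011, 0.0], 'position': [0.143, 0.608, 0.23], 'tool_rot': [0.081, 0.703, -0.082, 0.702], 'force': [0.091, -0.185, -0.322], 'ft_torque': [0.023, -0.017, 0.011], 'finger_gap': 1.001}
scene [[436.915359189217, 0.0, 316.50288806963823], [0.0, 436.915359189217, 236.5347936334212], [0.0, 0.0, 1.0]] -0.06043779801258735 [[0.5047, 0.8633, 0.0033], [0.6464, -0.3753, -0.6643], [-0.5722, 0.3374, -0.7475]] [-0.31033683 -0.28634495  1.36965117]
top [[575.2171819903783, 0.0, 304.3779836178077], [0.0, 575.2171819903783, 228.036766068591], [0.0, 0.0, 1.0]] -0.07063775003998729 [[-0.0197, -0.9997, -0.011], [-0.9955, 0.0206, -0.0927], [0.0929, 0.0091, -0.9956]] [0.04674372 0.57474219 1.07918685]
tray_stop scene [(0.86, [0.568, 0.244, 0.004])]
tray_stop top [(0.88, [0.572, 0.242, 0.002])]
tray scene [(0.69, [0.575, 0.079, 0.003])]
tray top [(0.89, [0.574, 0.086, 0.0])]
scraper scene [(0.69, [0.586, -0.318, 0.011]), (0.57, [0.534, 0.195, 0.002]),
[... 353 characters left out ...]
 [0.742, 0.194, 0.001]), (0.7, [0.61, 0.038, 0.005]), (0.64, [0.61, 0.207, 0.001]), (0.62, [0.54, 0.039, 0.003]), (0.6, [0.538, 0.112, 0.001]), (0.57, [0.604, 0.12, 0.007]), (0.55, [0.533, 0.196, -0.001])]
biscuit1 top [(0.97, [0.608, 0.127, 0.002]), (0.93, [0.539, 0.046, -0.001]), (0.79, [0.747, 0.197, 0.0]), (0.64, [0.612, 0.043, 0.003]), (0.57, [0.61, 0.203, 0.003]), (0.56, [0.738, 0.061, -0.001]), (0.55, [0.538, 0.115, 0.002])]
tin1 scene [(0.76, [0.689, -0.158, 0.002]), (0.57, [0.515, 0.398, -0.0])]
tin1 top [(0.78, [0.517, 0.402, 0.003]), (0.73, [0.693, -0.158, -0.002]), (0.28, [0.573, 0.084, 0.001])]
jam scene [(0.83, [0.369, -0.086, 0.004])]
jam top [(0.94, [0.368, -0.087, 0.0])]
0.9
```

View pics/scene0.png

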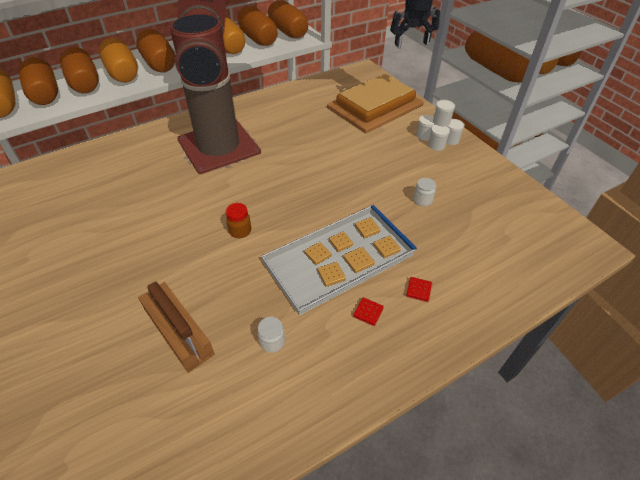

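View pics/top0.png

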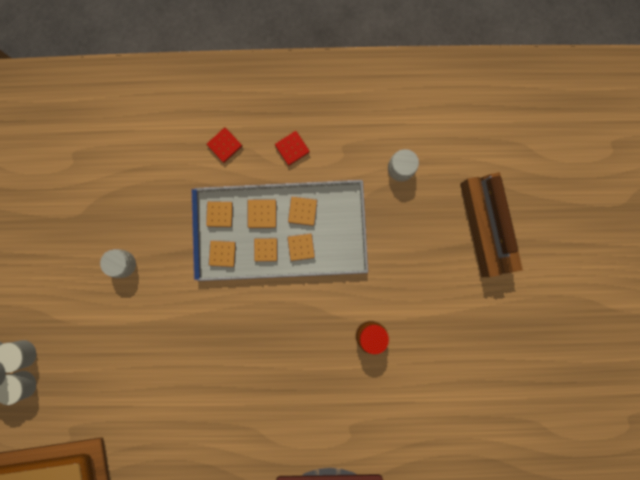

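```bash
cat >> h.py <<'E'
from scipy.spatial.transform import Rotation as Ro
from scipy.optimize import least_squares
def cam(n): return dict(np.load(f'cam_{n}.npz'))
def proj(c,X):
    X=np.atleast_2d(X); p=X@c['R'].T+c['t']; s=p[:,:2]/p[:,2:]; r2=(s**2).sum(1,keepdims=True)
    s=s*(1+float(c['k1'])*r2); K=c['camera_matrix']; return s*[K[0,0],K[1,1]]+K[:2,2]
def wcam():
    s=sense(); r=read_camera('wrist'); T=np.eye(4);T[:3,:3]=Ro.from_quat(s['tool_rot']).as_matrix();T[:3,3]=s['position']
    M=np.linalg.inv(T@r['T_tool_cam']); return dict(color=r['color'],camera_matrix=r['camera_matrix'],k1=r['k1'],R=M[:3,:3],t=M[:3,3])
def pose(x,y,z,yaw): # yaw deg
    R=Ro.from_euler('z',yaw,degrees=True).as_matrix(); return R,np.array([x,y,z])
E
python3 - <<'E'
from h import *
s=sense();print(Ro.from_quat(s['tool_rot']).as_matrix().round(3))
r=read_camera('wrist');print(np.round(r['T_tool_cam'],3).tolist(),r['camera_matrix'].tolist(),r['k1'])
c=cam('top')['color']
cv2.imwrite('pics/t_block.png',cv2.resize(c[160:290,440:540],None,fx=4.5,fy=4.5,interpolation=cv2.INTER_CUBIC))
cv2.imwrite('pics/t_tray.png',cv2.resize(c[170:290,180:380],None,fx=4,fy=4,interpolation=cv2.INTER_CUBIC))
E
```

```text
[[-0.     0.23   0.973]
 [ 0.     0.973 -0.23 ]
 [-1.     0.    -0.   ]]
[[-0.0, -0.324, 0.946, -0.144], [1.0, -0.0, -0.0, -0.0], [0.0, 0.946, 0.324, -0.083], [0.0, 0.0, 0.0, 1.0]] [[363.2161847521017, 0.0, 316.7194099372168], [0.0, 363.2161847521017, 241.4481018474716], [0.0, 0.0, 1.0]] -0.07248663014322881
```

View pics/t_block.png

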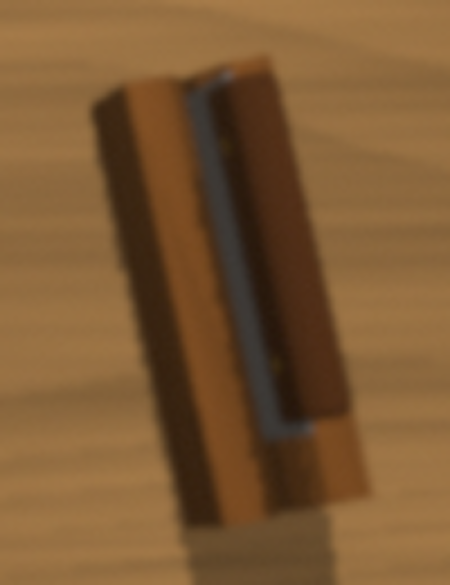

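View pics/t_tray.png

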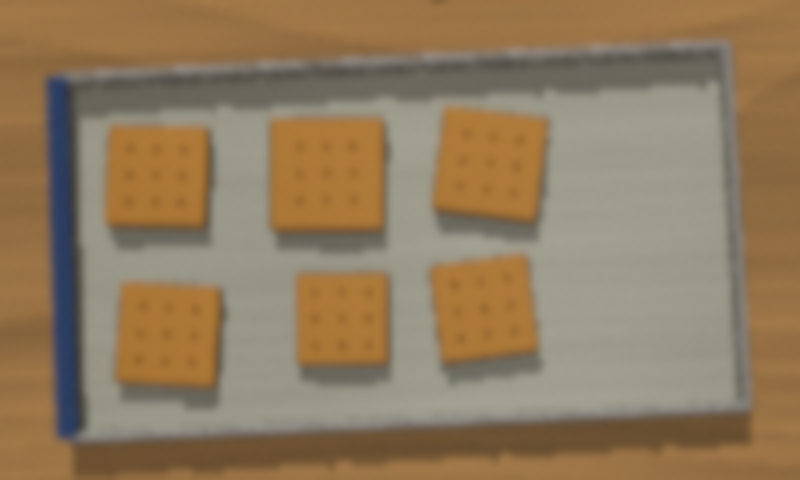

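Run:
```python
from h import *
c=cam('top')
t=np.array([[48,78],[60,437],[730,42],[750,408]])/4+[180-.375,170-.375]
L=np.array([[.1625,-.088,.022],[.1625,.088,.022],[-.1625,-.088,.022],[-.1625,.088,.022]])
def f(p):
    R,o=pose(p[0],p[1],0,p[2]); return (proj(c,L@R.T+o)-t).ravel()
# tray x -> +y ; tray y -> -x : crop top is +x world => y=-.088
r=least_squares(f,[.574,.083,90]);print('tray',r.x,r.fun.round(1))
# block top corners crop(4.5): 
b=np.array([[128,85],[268,57],[218,527],[370,495]])/4.5+[440-.39,160-.39]
Lb=np.array([[.095,.032,.057],[.095,-.032,.057],[-.095,.032,.057],[-.095,-.032,.057]])
def g(p):
    R,o=pose(p[0],p[1],0,p[2]); return (proj(c,Lb@R.T+o)-b).ravel()
r=least_squares(g,[.572,-.32,15]);print('block',r.x,r.fun.round(1))
# handle top: visible corners
h=np.array([[228,80],[270,72],[290,418],[350,413]])/4.5+[440-.39,160-.39]
```

```text
tray [5.73940743e-01 8.49212930e-02 9.15598569e+01] [ 2.1 -0.3  1.8  0.3 -2.   0.6 -1.9 -0.4]
block [ 0.5731885  -0.3223122   9.62179154] [-0.9 -0.5  0.6 -0.5  0.5  0.2 -0.2  0.8]
```

Emit:
{"api": "apply_moves", "payload": {"hand": [0.0854, 0.0854, 0.0854, 0.0854, 0.0854], "slide": [[0.034, -0.034, 0.004], [0.034, -0.034, 0.004], [0.034, -0.034, 0.004], [0.034, -0.034, 0.004], [0.034, -0.034, 0.004]], "rot": [[0, 0, 0], [0, 0, 0], [0, 0, 0], [0, 0, 0], [0, 0, 0]]}}

```text
t: 1.45
position: [0.3146, 0.4369, 0.2516]
tool_rot: [0.082, 0.702, -0.081, 0.703]
force: [1.0, 0.1, 1.1]
finger_gap: 0.998
```

Emit:
{"api": "apply_moves", "payload": {"hand": [0.0854, 0.0854, 0.0854, 0.0854, 0.0854], "slide": [[0.034, -0.034, 0], [0.034, -0.034, 0], [0.034, -0.034, 0], [0.034, -0.034, 0], [0.01, -0.048, 0]], "rot": [[0, 0, 0], [0, 0, 0], [0, 0, 0], [0, 0, 2], [0, 0, 2]]}}

```text
t: 1.95
position: [0.4621, 0.253, 0.2514]
tool_rot: [0.057, 0.704, -0.057, 0.705]
force: [0.7, 0.1, -0.5]
finger_gap: 0.998
```

Emit:
{"api": "apply_moves", "payload": {"hand": [0.0854, 0.0854, 0.0854, 0.0854, 0.0854], "slide": [[0.01, -0.048, 0], [0.01, -0.048, 0], [0.01, -0.048, 0], [0.01, -0.048, 0], [0.01, -0.048, 0]], "rot": [[0, 0, 2], [0, 0, 2], [0, 0, 2], [0, 0, 2], [0, 0, 2]]}}

```text
t: 2.45
position: [0.5097, 0.0123, 0.2517]
tool_rot: [-0.005, 0.707, 0.005, 0.707]
force: [1.0, 0.2, 0.5]
finger_gap: 1.003
```

Emit:
{"api": "apply_moves", "payload": {"hand": [0.0854, 0.0854, 0.0854, 0.0854, 0.0854], "slide": [[0.01, -0.048, 0], [0.01, -0.048, 0], [0.01, -0.048, 0], [0.01, -0.048, 0], [0.01, -0.048, 0]], "rot": [[0, 0, 2], [0, 0, 2], [0, 0, 2], [0, 0, 2], [0, 0, 1]]}}

```text
t: 2.95
position: [0.5597, -0.2279, 0.2515]
tool_rot: [-0.06, 0.704, 0.06, 0.705]
force: [0.4, 0.4, 0.5]
finger_gap: 1.002
```

Emit:
{"api": "apply_moves", "payload": {"hand": [0.0854, 0.0854, 0.0854], "slide": [[0.0, -0.046, 0], [0.0, -0.046, 0], [0, 0, 0]], "rot": [[0, 0, 0], [0, 0, 0], [0, 0, 0]]}}

```text
t: 3.25
position: [0.5584, -0.3234, 0.2506]
tool_rot: [-0.059, 0.705, 0.057, 0.704]
force: [1.2, 0.7, 0.5]
finger_gap: 1.001
```

Run:
```python
from h import *
c=wcam(); np.savez('cam_w1.npz',**c); cv2.imwrite('pics/w1.png',c['color'])
print(np.round(sense()['position'],4), Ro.from_quat(sense()['tool_rot']).as_matrix().round(3))
for l in ['scraper','scraper_handle','block']:
        print(l,[(round(float(d['confidence']),2),np.round(d['position'],4).tolist()) for d in spot_point(l,'wrist')])
```

```text
[ 0.5588 -0.3206  0.2506] [[-0.001 -0.165  0.986]
 [ 0.     0.986  0.165]
 [-1.     0.    -0.001]]
scraper [(0.68, [0.3654, -0.0839, -0.0027]), (0.61, [0.5851, -0.3215, 0.0107])]
scraper_handle [(0.69, [0.5826, -0.319, 0.1011])]
block [(0.73, [0.5713, -0.3222, -0.0015])]
```

View pics/w1.png

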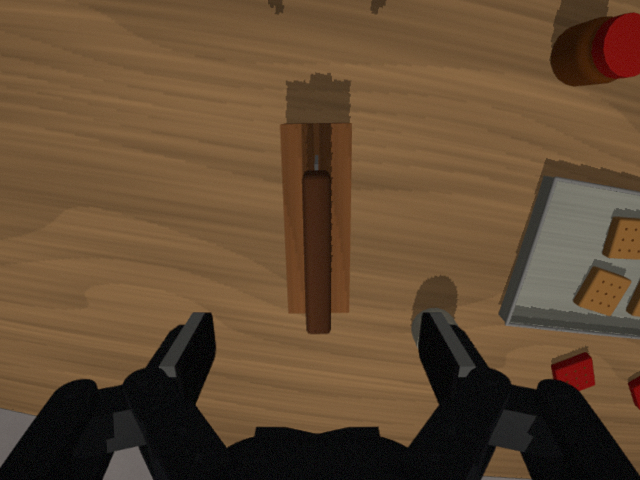

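Run:
```python
from h import *
c=cam('w1')['color']
cv2.imwrite('pics/w1c.png',cv2.resize(c[110:345,265:370],None,fx=2.5*3/2.5,fy=2.5,interpolation=cv2.INTER_CUBIC))
```

```text
(no output)
```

View pics/w1c.png

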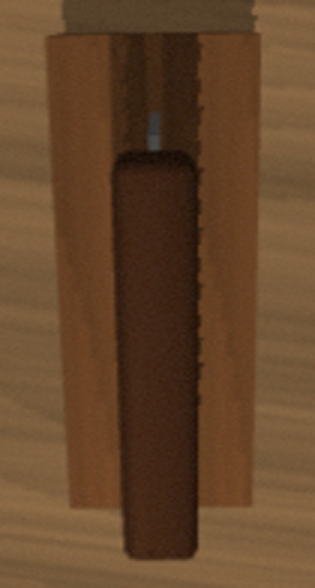

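Run:
```python
from h import *
c=cam('w1')
S=np.array([1/3,1/2.5]);O=np.array([265-.33,110-.3])
b=np.array([[47,35],[260,35],[70,507],[252,507]])*S+O
Lb=np.array([[-.095,-.032,.057],[-.095,.032,.057],[.095,-.032,.057],[.095,.032,.057]])
def g(p):
    R,o=pose(p[0],p[1],0,p[2]); return (proj(c,Lb@R.T+o)-b).ravel()
r=least_squares(g,[.572,-.32,10]);B=r.x;print('block',r.x,r.fun.round(1))
h=np.array([[114,155],[196,155],[125,557],[197,557]])*S+O
Lh=np.array([[-.07,-.011,.108],[-.07,.011,.108],[.07,-.011,.108],[.07,.011,.108]])
def k(p):
    R=Ro.from_euler('ZX',[p[2],p[3]],degrees=True).as_matrix()
    return (proj(c,Lh@R.T+[p[0],p[1],.012])-h).ravel()
R,o=pose(B[0],B[1],0,B[2])
# lean via constraint: origin near slot centre line (within 1.5mm)
for off in (-.0015,0,.0015):
  def k2(p):
    oo=R@[p[0],off,.012]+o
    RR=Ro.from_euler('ZX',[p[1],p[2]],degrees=True).as_matrix()
    return (proj(c,Lh@RR.T+oo)-h).ravel()
  r=least_squares(k2,[0.01,10,0]);oo=R@[r.x[0],off,.012]+o
  RR=Ro.from_euler('ZX',[r.x[1],r.x[2]],degrees=True).as_matrix()
  print(off,r.x,r.fun.round(1),'orig',oo.round(4),'handle',(RR@[0,0,.092]+oo).round(4))
# direct: blade upper-edge visible end
```

```text
block [ 0.57441604 -0.32115609 10.05941424] [-0.3  0.5  0.5 -0.4 -0.1  0.3 -0.1 -0.3]
-0.0015 [ 8.85940756e-03  1.00588191e+01 -8.74281218e-01] [-1.   0.1  1.  -0.3 -0.6  0.4  0.5 -0.1] orig [ 0.5834 -0.3211  0.012 ] handle [ 0.5832 -0.3197  0.104 ]
0 [ 8.85557911e-03  1.00649927e+01 -7.63641125e-02] [-1.   0.1  1.  -0.3 -0.6  0.3  0.5  0. ] orig [ 0.5831 -0.3196  0.012 ] handle [ 0.5831 -0.3195  0.104 ]
0.0015 [8.85793833e-03 1.00711759e+01 7.21583872e-01] [-1.   0.   1.  -0.3 -0.6  0.2  0.5  0.1] orig [ 0.5829 -0.3181  0.012 ] handle [ 0.5831 -0.3193  0.104 ]
```

Emit:
{"api": "apply_moves", "payload": {"hand": [0.0854, 0.0854, 0.0854, 0.0854, 0.0854], "slide": [[0.024, 0.001, -0.035], [0, 0, -0.04], [0, 0, -0.04], [0, 0, -0.04], [0, 0, -0.01]], "rot": [[0, 0, 0.5], [0, 0, 0], [0, 0, 0], [0, 0, 0], [0, 0, 0]]}}

```text
t: 3.95
position: [0.5808, -0.3126, 0.0808]
tool_rot: [-0.062, 0.707, 0.066, 0.702]
force: [-0.2, 0.2, -0.4]
finger_gap: 0.999
```

Run:
```python
from h import *
s=sense();print(np.round(s['position'],4),Ro.from_quat(s['tool_rot']).as_matrix().round(4))
c=wcam(); np.savez('cam_w2.npz',**c); cv2.imwrite('pics/w2.png',c['color'])
```

```text
[ 0.5808 -0.3126  0.0808] [[-0.0074 -0.1796  0.9837]
 [ 0.0054  0.9837  0.1796]
 [-1.      0.0067 -0.0063]]
```

View pics/w2.png

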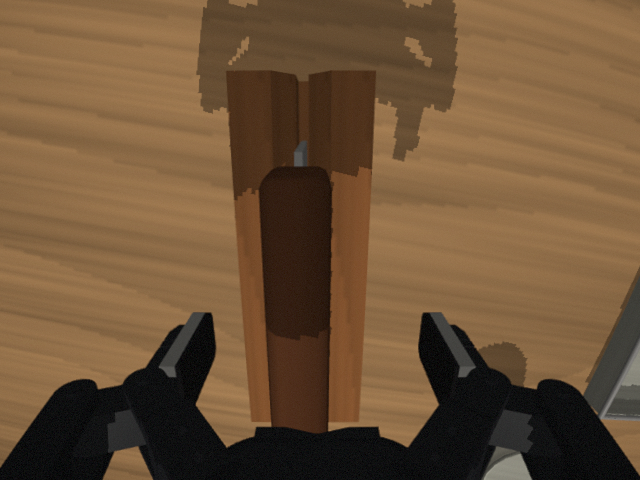

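Emit:
{"api": "apply_moves", "payload": {"hand": [0.0854, 0.0854], "slide": [[0, 0, 0], [0, 0, 0]], "rot": [[0, 0, 0], [0, 0, 0]]}}

```text
t: 4.2
position: [0.5855, -0.3174, 0.0896]
tool_rot: [-0.064, 0.703, 0.062, 0.706]
force: [0.4, -0.5, 0.3]
finger_gap: 1.001
```

Run:
```python
from h import *
s=sense();print(np.round(s['position'],4),Ro.from_quat(s['tool_rot']).as_matrix().round(4))
c=wcam(); np.savez('cam_w3.npz',**c); 
cv2.imwrite('pics/w3c.png',cv2.resize(c['color'][60:435,200:400],None,fx=2.5,fy=1.6,interpolation=cv2.INTER_CUBIC))
```

```text
[ 0.5855 -0.3174  0.0896] [[ 0.004  -0.178   0.984 ]
 [-0.0028  0.984   0.178 ]
 [-1.     -0.0035  0.0035]]
```

View pics/w3c.png

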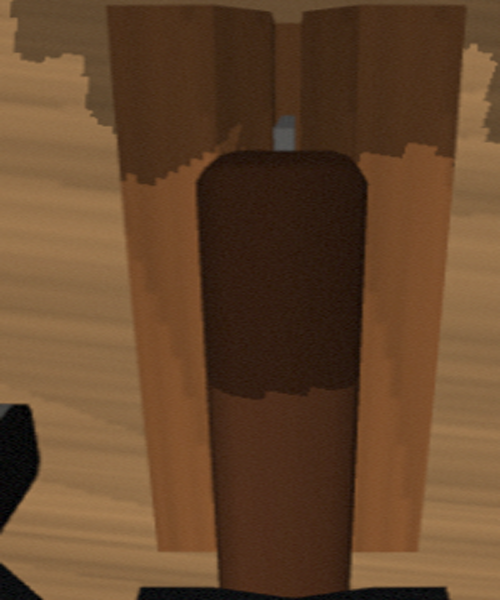

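Emit:
{"api": "apply_moves", "payload": {"hand": [0.0854, 0.0854, 0.0854], "slide": [[0, 0, 0], [0, 0, 0], [0, 0, 0]], "rot": [[0, 0, 0], [0, 0, 0], [0, 0, 0]]}}

```text
t: 4.55
position: [0.5839, -0.317, 0.0872]
tool_rot: [-0.063, 0.704, 0.063, 0.705]
force: [-0.8, -0.0, -0.2]
finger_gap: 0.998
```

Run:
```python
from h import *
s=sense();print(np.round(s['position'],4),Ro.from_quat(s['tool_rot']).as_matrix().round(4))
c=wcam(); np.savez('cam_w4.npz',**c); 
s=sense();print(np.round(s['position'],4))
cv2.imwrite('pics/w4c.png',cv2.resize(c['color'][60:435,200:400],None,fx=2.5,fy=1.6,interpolation=cv2.INTER_CUBIC))
```

```text
[ 0.5839 -0.317   0.0872] [[ 1.000e-03 -1.773e-01  9.842e-01]
 [-7.000e-04  9.842e-01  1.773e-01]
 [-1.000e+00 -9.000e-04  9.000e-04]]
[ 0.5837 -0.3169  0.0868]
```

View pics/w4c.png

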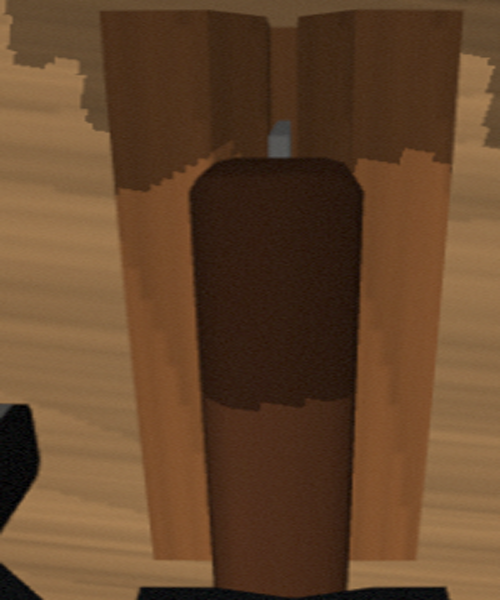

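Run:
```python
from h import *
c=cam('w4')
S=np.array([1/2.5,1/1.6]);O=np.array([200-.3,60-.2])
b=np.array([[100,11],[462,11],[153,560],[417,560]])*S+O
Lb=np.array([[-.095,-.032,.057],[-.095,.032,.057],[.095,-.032,.057],[.095,.032,.057]])
def g(p):
    R,o=pose(p[0],p[1],0,p[2]); return (proj(c,Lb@R.T+o)-b).ravel()
r=least_squares(g,[.572,-.32,10]);B=r.x;print('block',r.x,r.fun.round(1))
R,o=pose(B[0],B[1],0,B[2])
h=np.array([[192,158],[361,158]])*S+O   # near end at yrow158
e=np.array([[211,540],[349,540]])*S+O
# handle section ~ top face edges (rounded ~4mm): use silhouette widest z=.100
def k2(p):
    oo=R@[p[0],p[1],.012]+o
    RR=Ro.from_euler('ZX',[B[2]+p[3],p[2]],degrees=True).as_matrix()
    z=.102
    P=proj(c,np.array([[-.07,-.011,z],[-.07,.011,z],[p[4],-.011,z],[p[4],.011,z]])@RR.T+oo)
    return np.r_[(P-np.r_[h,e]).ravel()[:], p[3]*.5, p[1]*300]
r=least_squares(k2,[0.01,0,0,0,.04]);p=r.x
oo=R@[p[0],p[1],.012]+o
RR=Ro.from_euler('ZX',[B[2]+p[3],p[2]],degrees=True).as_matrix()
print(p,r.fun.round(1),oo,RR@[0,0,.092]+oo)
print('tool',c['R'].T@-c['t'])
```

```text
block [ 0.57428011 -0.32124613 10.24158696] [ 0.   0.6  0.   0.3  0.6 -1.  -0.7 -1. ]
[ 9.14833841e-03 -5.28072516e-05 -1.82405881e-02 -4.97529063e-02
  2.45021903e-02] [-1.   0.   1.   0.   0.5 -0.1 -0.5  0.  -0.  -0. ] [ 0.58329207 -0.31967153  0.012     ] [ 0.58328689 -0.31964271  0.104     ]
tool [ 0.5018623  -0.33209197  0.23075277]
```

Emit:
{"api": "apply_moves", "payload": {"hand": [0.0854, 0.0854, 0.06, 0.04, 0.03], "slide": [[0, -0.0025, -0.002], [0, 0, 0], [0, 0, 0], [0, 0, 0], [0, 0, 0]], "rot": [[0, 0, 0], [0, 0, 0], [0, 0, 0], [0, 0, 0], [0, 0, 0]]}}

```text
t: 5.1
position: [0.5836, -0.3192, 0.0842]
tool_rot: [-0.063, 0.704, 0.063, 0.704]
force: [0.1, 0.0, 0.2]
finger_gap: 0.515
```

Emit:
{"api": "apply_moves", "payload": {"hand": [0.026, 0.018, 0.01, 0.01, 0.01], "slide": [[0, 0, 0], [0, 0, 0], [0, 0, 0], [0, 0, 0], [0, 0, 0]], "rot": [[0, 0, 0], [0, 0, 0], [0, 0, 0], [0, 0, 0], [0, 0, 0]]}}

```text
t: 5.6
position: [0.5837, -0.3193, 0.0845]
tool_rot: [-0.063, 0.704, 0.063, 0.704]
force: [-0.2, 0.4, 0.9]
finger_gap: 0.253
```

Run:
```python
from h import *
for n,(x0,y0,x1,y1,f) in {'top':(180,170,380,290,4),'scene':(250,195,430,315,4.4)}.items():
    c=cam(n); im=cv2.resize(c['color'][y0:y1,x0:x1],None,fx=f,fy=f,interpolation=cv2.INTER_CUBIC)
    R,o=pose(.5739,.0849,0,91.56)
    for a,b,z,col in [(.1625,.088,.022,(0,255,0)),(.1595,.085,.003,(255,0,255))]:
        P=proj(c,np.array([[a,b,z],[a,-b,z],[-a,-b,z],[-a,b,z]])@R.T+o)
        cv2.polylines(im,[np.int32((P-[x0,y0]+.5)*f)],True,col,1)
    cv2.imwrite(f'pics/ov_{n}.png',im)
```

```text
(no output)
```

View pics/ov_top.png

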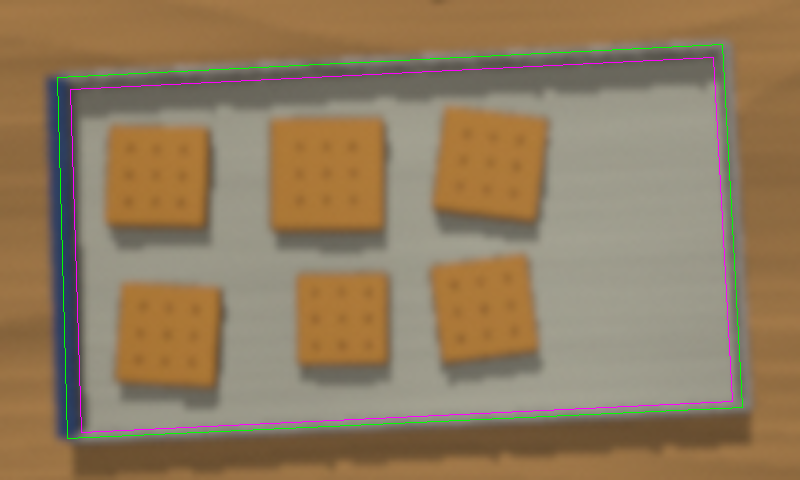

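View pics/ov_scene.png

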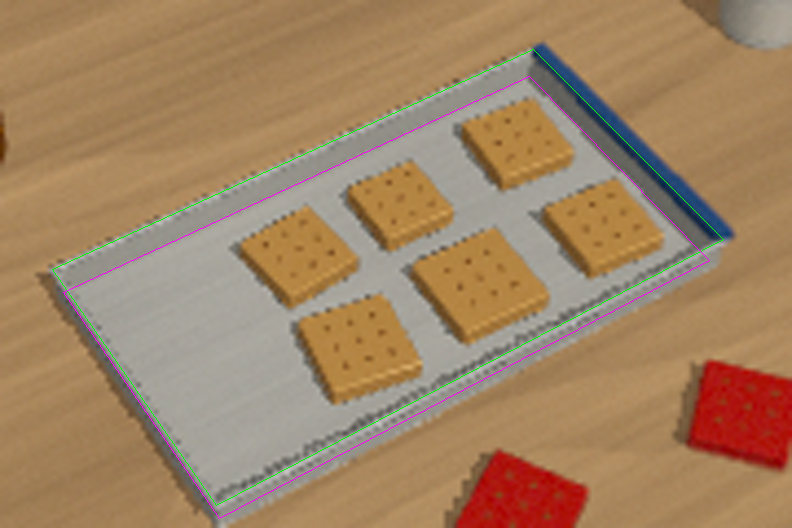

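Emit:
{"api": "apply_moves", "payload": {"hand": [0.01, 0.01, 0.01, 0.01, 0.01], "slide": [[0, 0, 0.01], [0, 0, 0.02], [0, 0, 0.025], [0, 0, 0.025], [0, 0, 0.02]], "rot": [[0, 0, 0], [0, 0, 0], [0, 0, 0], [0, 0, 0], [0, 0, 0]]}}

```text
t: 6.1
position: [0.5837, -0.3194, 0.1863]
tool_rot: [-0.063, 0.704, 0.063, 0.705]
force: [0.4, -0.6, -1.7]
finger_gap: 0.252
```

Emit:
{"api": "apply_moves", "payload": {"hand": [0.01, 0.01, 0.01, 0.01, 0.01], "slide": [[0, 0.01, 0], [0, 0.03, 0], [0, 0.04, 0], [0, 0.04, 0], [0, 0.04, 0]], "rot": [[0, 0, 0], [0, 0, -1], [0, 0, -2], [0, 0, -2], [0, 0, -1.5]]}}

```text
t: 6.6
position: [0.5823, -0.1568, 0.1826]
tool_rot: [-0.022, 0.708, 0.023, 0.706]
force: [0.9, 0.3, -1.2]
finger_gap: 0.25
```

Emit:
{"api": "apply_moves", "payload": {"hand": [0.01, 0.01, 0.01, 0.01, 0.01], "slide": [[-0.002, 0.04, 0], [-0.002, 0.04, 0], [-0.002, 0.03, 0], [0, 0.01, 0], [0, 0, 0]], "rot": [[0, 0, -1.2], [0, 0, -1], [0, 0, 0], [0, 0, 0], [0, 0, 0]]}}

```text
t: 7.1
position: [0.5768, -0.0374, 0.1833]
tool_rot: [-0.01, 0.708, 0.01, 0.706]
force: [-0.9, 0.2, -1.9]
finger_gap: 0.251
```

Run:
```python
from h import *
c=read_camera('top');cv2.imwrite('pics/t2.png',c['color'][130:330,150:470].repeat(2,0).repeat(2,1))
c=read_camera('scene');cv2.imwrite('pics/s2.png',c['color'][150:350,150:470].repeat(2,0).repeat(2,1))
s=sense();print(s['t'],np.round(s['position'],4),s['force'],s['ft_torque'],s['finger_gap'],Ro.from_quat(s['tool_rot']).as_matrix().round(4).tolist())
```

```text
7.2 [ 0.5773 -0.0397  0.1837] [-0.70319513  0.65436779 -1.2746843 ] [0.02063557 0.0325082  0.0033478 ] 0.2473732703765452 [[-0.0007, -0.0267, 0.9996], [-0.0005, 0.9996, 0.0267], [-1.0, -0.0005, -0.0007]]
```

View pics/t2.png

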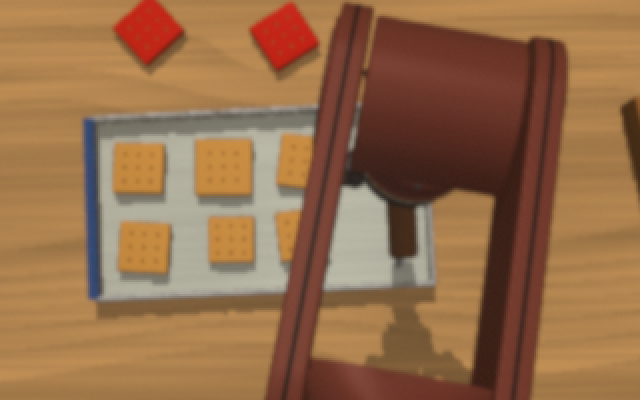

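View pics/s2.png

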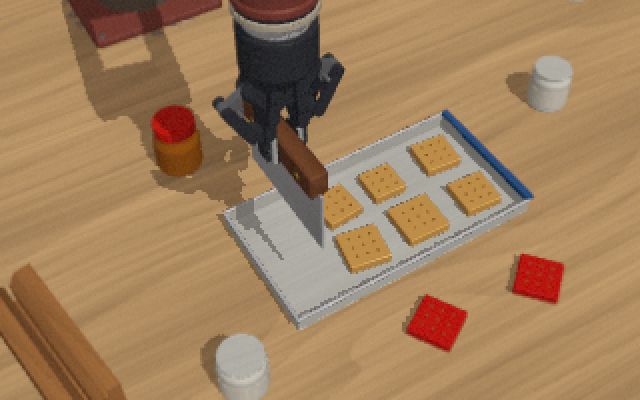

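Emit:
{"api": "apply_moves", "payload": {"hand": [0.01, 0.01, 0.01, 0.01, 0.01], "slide": [[0, 0, -0.015], [0, 0, -0.03], [0, 0, -0.03], [0, 0, -0.015], [0, 0, -0.008]], "rot": [[0, 0, 0], [0, 0, 0], [0, 0, 0], [0, 0, 0], [0, 0, 0]]}}

```text
t: 7.7
position: [0.576, -0.0399, 0.0836]
tool_rot: [-0.009, 0.708, 0.009, 0.706]
force: [0.7, -0.5, -1.6]
finger_gap: 0.25
```

Emit:
{"api": "apply_moves", "payload": {"hand": [0.01, 0.01], "slide": [[0, 0, -0.004], [0, 0, 0]], "rot": [[0, 0, 0], [0, 0, 0]]}}

```text
t: 7.9
position: [0.578, -0.0396, 0.0826]
tool_rot: [-0.009, 0.707, 0.009, 0.707]
force: [0.0, 0.3, -1.3]
finger_gap: 0.249
```

Emit:
{"api": "apply_moves", "payload": {"hand": [0.01, 0.01], "slide": [[0, 0, -0.002], [0, 0, 0]], "rot": [[0, 0, 0], [0, 0, 0]]}}

```text
t: 8.1
position: [0.5784, -0.0393, 0.0813]
tool_rot: [-0.01, 0.706, 0.009, 0.708]
force: [-0.3, -0.2, -2.8]
finger_gap: 0.25
```

Run:
```python
from h import *
c=wcam();cv2.imwrite('pics/w5.png',c['color'])
c=read_camera('scene');cv2.imwrite('pics/s3.png',c['color'][170:330,230:450].repeat(3,0).repeat(3,1))
s=sense();print(s['t'],np.round(s['position'],4),s['force'],s['ft_torque'],s['finger_gap'],Ro.from_quat(s['tool_rot']).as_matrix().round(4).tolist())
```

```text
8.2 [ 0.5781 -0.0393  0.0812] [-0.35309115 -0.47738598 -1.36961335] [0.02353669 0.01548881 0.00015052] 0.24673712317884045 [[0.0014, -0.0267, 0.9996], [-0.0003, 0.9996, 0.0267], [-1.0, -0.0003, 0.0014]]
```

View pics/w5.png

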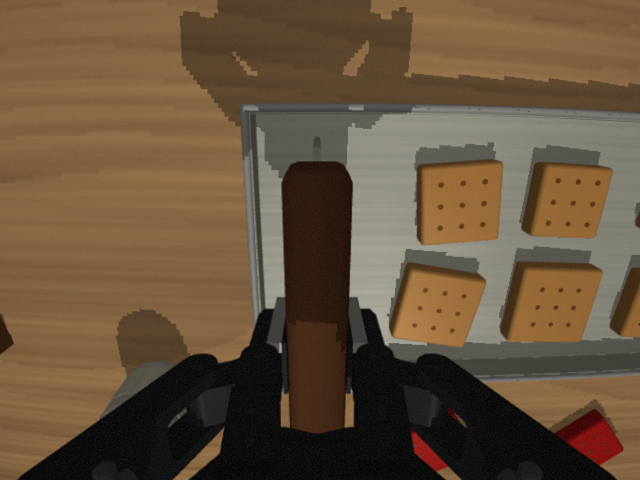

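View pics/s3.png

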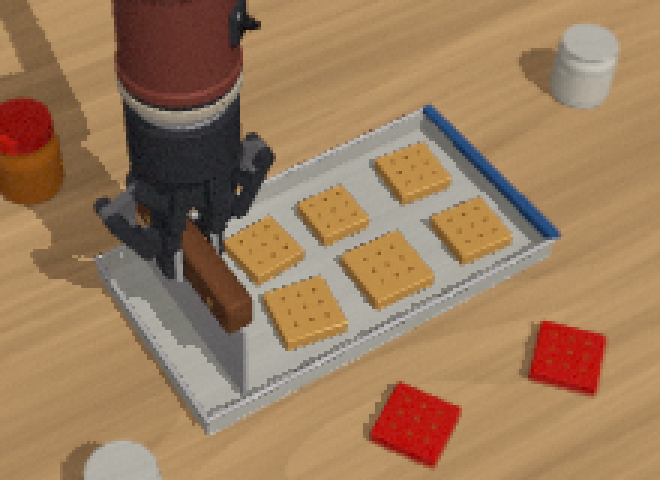

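Emit:
{"api": "apply_moves", "payload": {"hand": [0.01, 0.01, 0.01, 0.01, 0.01], "slide": [[0, 0, -0.0015], [0, 0, -0.0015], [0, 0.004, 0], [0, 0.008, 0], [0, 0.008, 0]], "rot": [[0, 0, 0], [0, 0, 0], [0, 0, 0], [0, 0, 0], [0, 0, 0]]}}

```text
t: 8.7
position: [0.5775, -0.0185, 0.0773]
tool_rot: [-0.009, 0.707, 0.009, 0.707]
force: [0.2, 0.1, -1.1]
finger_gap: 0.251
```

Emit:
{"api": "apply_moves", "payload": {"hand": [0.01, 0.01, 0.01, 0.01, 0.01], "slide": [[-0.0003, 0.008, 0], [-0.0003, 0.006, 0], [-0.0002, 0.005, 0], [-0.0002, 0.005, 0], [-0.0002, 0.005, 0]], "rot": [[0, 0, 0], [0, 0, 0], [0, 0, 0], [0, 0, 0], [0, 0, 0]]}}

```text
t: 9.2
position: [0.5764, 0.0102, 0.0773]
tool_rot: [-0.009, 0.707, 0.009, 0.707]
force: [-1.2, -1.0, -1.3]
finger_gap: 0.248
```

Emit:
{"api": "apply_moves", "payload": {"hand": [0.01, 0.01, 0.01, 0.01, 0.01], "slide": [[-0.0002, 0.005, 0], [-0.0002, 0.005, 0], [-0.0002, 0.005, 0], [-0.0002, 0.005, 0], [-0.0002, 0.005, 0]], "rot": [[0, 0, 0], [0, 0, 0], [0, 0, 0], [0, 0, 0], [0, 0, 0]]}}

```text
t: 9.7
position: [0.5754, 0.0351, 0.0773]
tool_rot: [-0.009, 0.707, 0.009, 0.707]
force: [0.7, -0.0, -1.4]
finger_gap: 0.252
```

Run:
```python
from h import *
c=wcam();cv2.imwrite('pics/w6.png',c['color'])
s=sense();print(s['t'],np.round(s['position'],4),s['force'],s['ft_torque'],s['finger_gap'],Ro.from_quat(s['tool_rot']).as_matrix().round(4).tolist())
```

```text
9.75 [0.5753 0.0358 0.0773] [ 0.08326428  1.13754775 -1.38621028] [-0.05147044  0.00751923 -0.05239158] 0.24839000326241248 [[0.0, -0.0267, 0.9996], [0.0004, 0.9996, 0.0267], [-1.0, 0.0004, 0.0]]
```

View pics/w6.png

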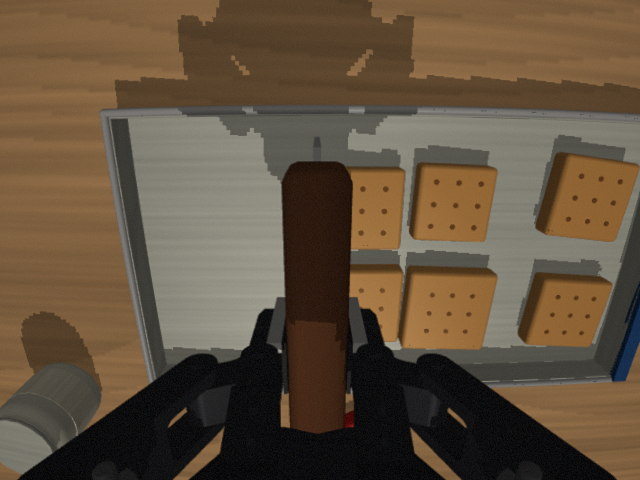

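Emit:
{"api": "apply_moves", "payload": {"hand": [0.01, 0.01, 0.01, 0.01, 0.01], "slide": [[-0.0001, 0.005, 0], [-0.0001, 0.005, 0], [-0.0001, 0.005, 0], [-0.0001, 0.005, 0], [-0.0001, 0.005, 0]], "rot": [[0, 0, 0], [0, 0, 0], [0, 0, 0], [0, 0, 0], [0, 0, 0]]}}

```text
t: 10.25
position: [0.5749, 0.0602, 0.0773]
tool_rot: [-0.009, 0.707, 0.009, 0.707]
force: [-0.0, -1.4, -1.5]
finger_gap: 0.245
```

Emit:
{"api": "apply_moves", "payload": {"hand": [0.01, 0.01, 0.01, 0.01, 0.01], "slide": [[-0.0001, 0.004, 0], [-0.0001, 0.004, 0], [-0.0001, 0.003, 0], [0, 0.002, 0], [0, 0.001, 0]], "rot": [[0, 0, 0], [0, 0, 0], [0, 0, 0], [0, 0, 0], [0, 0, 0]]}}

```text
t: 10.75
position: [0.5746, 0.0739, 0.0773]
tool_rot: [-0.009, 0.707, 0.009, 0.707]
force: [-0.3, -1.0, -1.4]
finger_gap: 0.252
```

Run:
```python
from h import *
c=wcam();cv2.imwrite('pics/w7.png',c['color'])
s=sense();print(s['t'],np.round(s['position'],4),s['force'],s['ft_torque'],s['finger_gap'],Ro.from_quat(s['tool_rot']).as_matrix().round(4).tolist())
```

```text
10.8 [0.5746 0.074  0.0773] [ 0.92112829 -0.5231476  -0.76091679] [-0.07492792  0.01593442  0.01147499] 0.2478320643991746 [[-0.0, -0.0266, 0.9996], [0.0001, 0.9996, 0.0266], [-1.0, 0.0001, -0.0]]
```

View pics/w7.png

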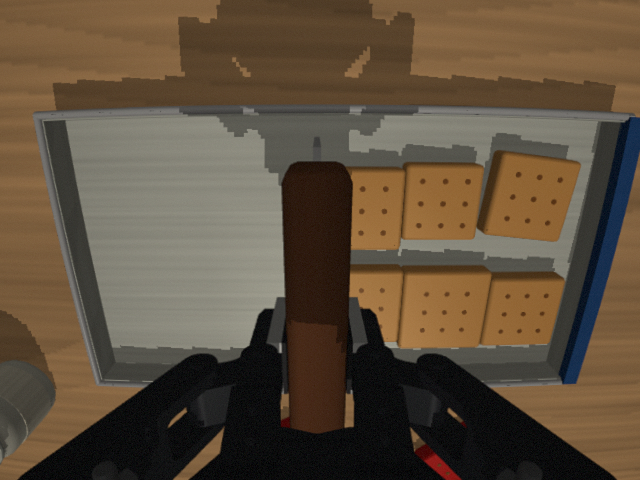

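Emit:
{"api": "apply_moves", "payload": {"hand": [0.01, 0.01, 0.01, 0.01], "slide": [[0, 0.002, 0], [-0.0001, 0.002, 0], [0, 0.002, 0], [-0.0001, 0.001, 0]], "rot": [[0, 0, 0], [0, 0, 0], [0, 0, 0], [0, 0, 0]]}}

```text
t: 11.2
position: [0.5744, 0.081, 0.0773]
tool_rot: [-0.009, 0.707, 0.009, 0.707]
force: [-0.3, -1.5, -1.1]
finger_gap: 0.253
```

Run:
```python
from h import *
c=wcam();cv2.imwrite('pics/w8.png',c['color'][100:400,250:640].repeat(2,0).repeat(2,1))
s=sense();print(s['t'],np.round(s['position'],4),s['force'],s['ft_torque'],s['finger_gap'])
```

```text
11.25 [0.5744 0.0811 0.0773] [ 0.17165541 -0.17731378 -1.43637799] [-0.164959   -0.03290926 -0.01728968] 0.24429192399682703
```

View pics/w8.png

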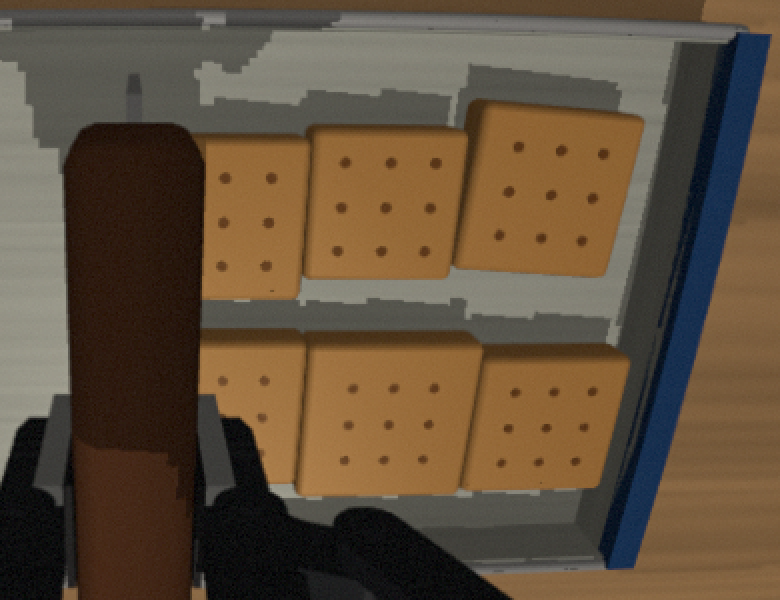

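Emit:
{"api": "apply_moves", "payload": {"hand": [0.01, 0.01, 0.01], "slide": [[0, 0.0015, 0], [-0.0001, 0.0015, 0], [0, 0.001, 0]], "rot": [[0, 0, 0], [0, 0, 0], [0, 0, 0]]}}

```text
t: 11.55
position: [0.5743, 0.0848, 0.0773]
tool_rot: [-0.009, 0.707, 0.009, 0.707]
force: [0.0, -4.7, -1.4]
finger_gap: 0.251
```

```bash
cat > st.py <<'E'
from h import *
import sys
n=sys.argv[1]
c=wcam();cv2.imwrite(f'pics/{n}.png',c['color'][100:400,250:640].repeat(2,0).repeat(2,1))
s=sense();print(s['t'],np.round(s['position'],4),s['force'].round(2) if hasattr(s['force'],'round') else s['force'],s['ft_torque'],s['finger_gap'],np.round(s['joint_torque'],2))
E
python3 st.py w9
```

```text
11.6 [0.5743 0.0847 0.0773] [-0.24 -1.31 -2.53] [-0.401294   -0.00153511 -0.00113398] 0.2498136399804165 [ 1.210e+00 -4.818e+01 -3.472e+01  7.200e-01  4.000e-02 -6.000e-02]
```

View pics/w9.png

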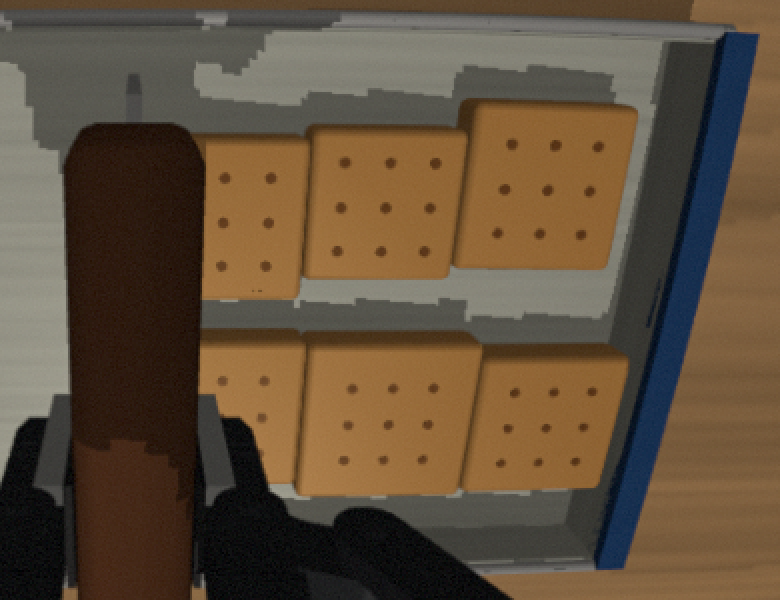

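Emit:
{"api": "apply_moves", "payload": {"hand": [0.01, 0.01], "slide": [[0, 0.0005, 0], [0, 0.0005, 0]], "rot": [[0, 0, 0], [0, 0, 0]]}}

```text
t: 11.8
position: [0.5742, 0.085, 0.0773]
tool_rot: [-0.01, 0.707, 0.009, 0.707]
force: [-0.4, -5.5, -0.7]
finger_gap: 0.249
```

```bash
python3 st.py w10; python3 -c "
from bench import *
for i in range(4):
    read_camera('top'); s=sense(); print(s['force'],s['ft_torque'],s['position'])"
```

```text
11.85 [0.5743 0.085  0.0773] [ 0.5  -4.37 -1.31] [-1.25672472  0.05711467 -0.11809966] 0.24938575131304463 [  3.02 -48.02 -34.78   1.77  -0.1   -0.09]
[-0.6037446  -5.44546877 -0.9653262 ] [-1.18231142  0.041682   -0.08891159] [0.57426477 0.08497954 0.07729482]
[-0.18452418 -4.88177828 -1.06638085] [-1.16647212  0.00293832 -0.05828038] [0.57427081 0.08498046 0.07732492]
[-1.04575668 -4.71049649 -1.43938502] [-1.16288966  0.0249824  -0.1067602 ] [0.57427776 0.08495721 0.07732282]
[ 0.11277872 -4.37910584 -0.51313435] [-1.14138086 -0.04078244 -0.05271678] [0.57429459 0.0849363  0.07731368]
```

View pics/w10.png

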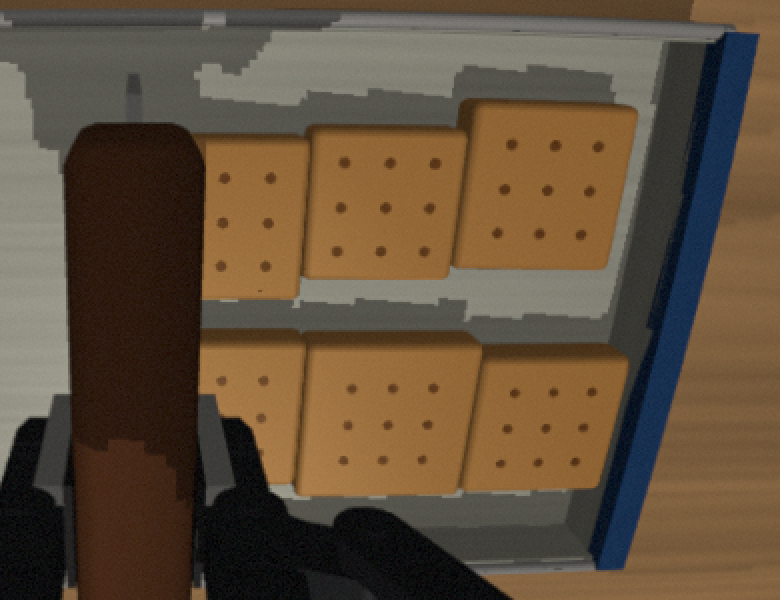

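Emit:
{"api": "apply_moves", "payload": {"hand": [0.01, 0.01], "slide": [[0, 0.0004, 0], [0, 0.0003, 0]], "rot": [[0, 0, 0], [0, 0, 0]]}}

```text
t: 12.25
position: [0.5743, 0.0851, 0.0773]
tool_rot: [-0.01, 0.707, 0.009, 0.707]
force: [-0.4, -6.7, -0.1]
finger_gap: 0.25
```

```bash
python3 -c "
from bench import *
for i in range(4):
    read_camera('top'); s=sense(); print(s['t'],s['force'],s['ft_torque'],s['position'])"
```

```text
12.3 [ 0.05927289 -6.87489778 -0.79627028] [-1.61763413  0.01716117 -0.14518501] [0.57427861 0.08512253 0.07731186]
12.35 [-0.39043888 -7.43026284 -0.82029573] [-1.56547587  0.04649528 -0.06223631] [0.57428924 0.0851224  0.07733844]
12.4 [-0.40790035 -7.38022679 -0.61057774] [-1.54978661  0.04195278 -0.07775639] [0.57427093 0.08510283 0.07731194]
12.45 [-1.12249822 -7.29288429 -0.47302013] [-1.62078807  0.01458822 -0.11309016] [0.57426954 0.08510994 0.07729812]
```

Emit:
{"api": "apply_moves", "payload": {"hand": [0.01, 0.01, 0.01, 0.01, 0.01], "slide": [[0, 0.0002, 0], [0, 0, 0], [0, 0, 0], [0, 0, 0], [0, 0, 0]], "rot": [[0, 0, 0], [0, 0, 0], [0, 0, 0], [0, 0, 0], [0, 0, 0]]}}

```text
t: 12.95
position: [0.5743, 0.0851, 0.0773]
tool_rot: [-0.01, 0.707, 0.008, 0.707]
force: [-0.3, -7.8, -0.4]
finger_gap: 0.25
```

Run:
```python
from h import *
for i in range(2):
    c=wcam(); s=sense(); print(s['t'],s['force'],s['ft_torque'],s['position'])
np.savez('cam_w11.npz',**c)
cv2.imwrite('pics/w11.png',cv2.resize(c['color'][130:370,330:600],None,fx=2.5,fy=2.5,interpolation=cv2.INTER_CUBIC))
```

```text
13.0 [-1.06849727 -7.11194157 -1.14300527] [-1.748215    0.04372243 -0.13449145] [0.57427976 0.08514207 0.0773211 ]
13.05 [ 0.21534844 -6.6406191  -1.0577754 ] [-1.67611749  0.05531657 -0.07427317] [0.57428916 0.08518323 0.07733734]
```

View pics/w11.png

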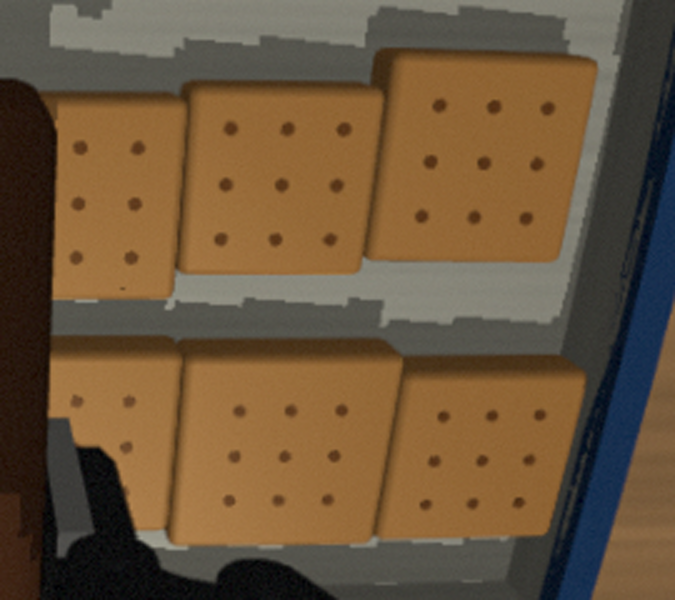

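```bash
cat >> h.py <<'E'
def unproj(c,uv,z):
    K=c['camera_matrix']; uv=np.atleast_2d(uv).astype(float)
    p=cv2.undistortPoints(uv.reshape(-1,1,2),K,np.array([float(c['k1']),0,0,0])).reshape(-1,2)
    d=np.c_[p,np.ones(len(p))]@c['R']; o=-c['R'].T@c['t']; return o+d*((z-o[2])/d[:,2])[:,None]
E
python3 - <<'E'
from h import *
c=cam('w11')
D={'U2':[(231,129),(344,129),(221,240),(330,240)],'U3':[(440,106),(548,108),(422,216),(526,218)],'L2':[(239,411),(342,411),(229,500),(328,500)],'L3':[(444,417),(540,415),(426,504),(519,503)],'U1':[(81,148),(138,148),(76,258),(131,258)]}
for k,v in D.items():
    X=unproj(c,np.array(v)/2.5+[330-.3,130-.3],.017)
    e1=X[1]-X[0]+X[3]-X[2]; e2=X[0]-X[2]+X[1]-X[3]
    print(k,X.mean(0).round(4),np.degrees(np.arctan2(e1[1],e1[0])).round(2),np.degrees(np.arctan2(e2[1],e2[0])).round(2))
E
```

```text
U2 [0.536  0.1563 0.017 ] 91.84 -178.52
U3 [0.529  0.2038 0.017 ] 91.15 -179.19
L2 [0.6068 0.1671 0.017 ] 90.9 -178.36
L3 [0.6075 0.2205 0.017 ] 91.38 -178.57
U1 [0.5416 0.1159 0.017 ] 91.63 -178.82
```

Emit:
{"api": "apply_moves", "payload": {"hand": [0.01, 0.01, 0.01, 0.01, 0.01], "slide": [[0, -0.001, 0], [0, -0.003, 0], [0, -0.008, 0], [0, -0.008, 0.005], [0, -0.008, 0.02]], "rot": [[0, 0, 0], [0, 0, 0], [0, 0, 0], [0, 0, 0], [0, 0, 0]]}}

```text
t: 13.55
position: [0.5722, 0.0583, 0.1003]
tool_rot: [-0.009, 0.709, 0.01, 0.705]
force: [0.1, 0.6, -2.4]
finger_gap: 0.249
```

Emit:
{"api": "apply_moves", "payload": {"hand": [0.01, 0.01, 0.01, 0.01, 0.01], "slide": [[0, -0.01, 0.03], [0, -0.02, 0.03], [0, -0.04, 0.021], [0.001, -0.04, 0], [0.001, -0.04, 0]], "rot": [[0, 0, 0], [0, 0, 0], [0, 0, 1], [0, 0, 1], [0, 0, 1]]}}

```text
t: 14.05
position: [0.5769, -0.0931, 0.1853]
tool_rot: [-0.029, 0.705, 0.028, 0.708]
force: [0.8, -0.1, -2.3]
finger_gap: 0.25
```

Emit:
{"api": "apply_moves", "payload": {"hand": [0.01, 0.01, 0.01, 0.01, 0.01], "slide": [[0.001, -0.04, 0], [0.002, -0.04, 0], [0.002, -0.04, 0], [0.002, -0.04, 0], [0, -0.03, 0]], "rot": [[0, 0, 1], [0, 0, 1], [0, 0, 1], [0, 0, 1], [0, 0, 1]]}}

```text
t: 14.55
position: [0.5829, -0.2843, 0.1837]
tool_rot: [-0.059, 0.704, 0.058, 0.705]
force: [0.2, 0.1, -0.9]
finger_gap: 0.25
```

Emit:
{"api": "apply_moves", "payload": {"hand": [0.01, 0.01, 0.01, 0.01, 0.01], "slide": [[0, -0.02, 0], [0, -0.01, 0], [0, 0, 0], [0, 0, 0], [0, 0, 0]], "rot": [[0, 0, 0.5], [0, 0, 0], [0, 0, 0], [0, 0, 0], [0, 0, 0]]}}

```text
t: 15.05
position: [0.5834, -0.3099, 0.1833]
tool_rot: [-0.062, 0.704, 0.062, 0.704]
force: [0.9, -0.2, -1.5]
finger_gap: 0.255
```

Run:
```python
from h import *
c=wcam();np.savez('cam_w12.npz',**c);cv2.imwrite('pics/w12.png',c['color'])
s=sense();print(s['t'],np.round(s['position'],4),s['force'],s['finger_gap'],Ro.from_quat(s['tool_rot']).as_matrix().round(4).tolist())
c=read_camera('top');np.savez('cam_t3.npz',**c);cv2.imwrite('pics/t3.png',cv2.resize(c['color'][160:300,180:540],None,fx=2.2,fy=2.2,interpolation=cv2.INTER_CUBIC))
c=read_camera('scene');np.savez('cam_s4.npz',**c);cv2.imwrite('pics/s4.png',cv2.resize(c['color'][180:390,120:430],None,fx=2.5,fy=2.5,interpolation=cv2.INTER_CUBIC))
```

```text
15.1 [ 0.5835 -0.31    0.1834] [-0.39473475  0.52212862 -0.47009541] 0.24773239945536815 [[-0.0, -0.1753, 0.9845], [0.0004, 0.9845, 0.1753], [-1.0, 0.0004, 0.0]]
```

View pics/w12.png

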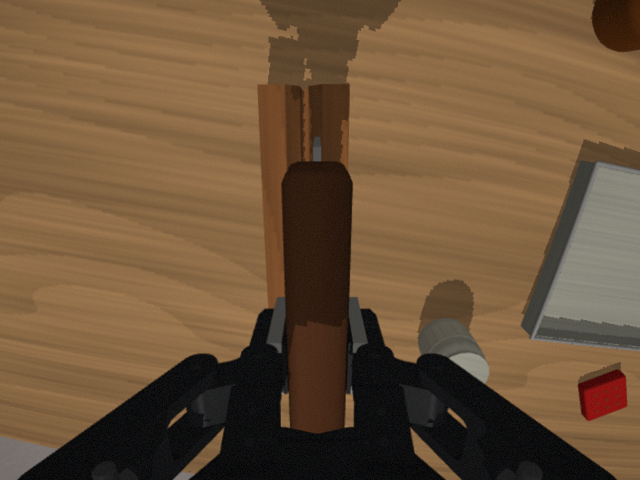

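View pics/t3.png

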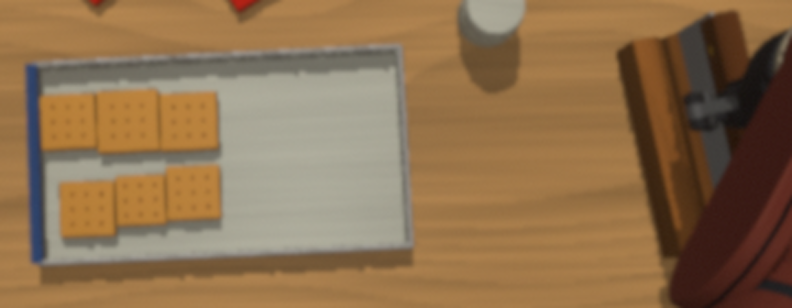

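View pics/s4.png

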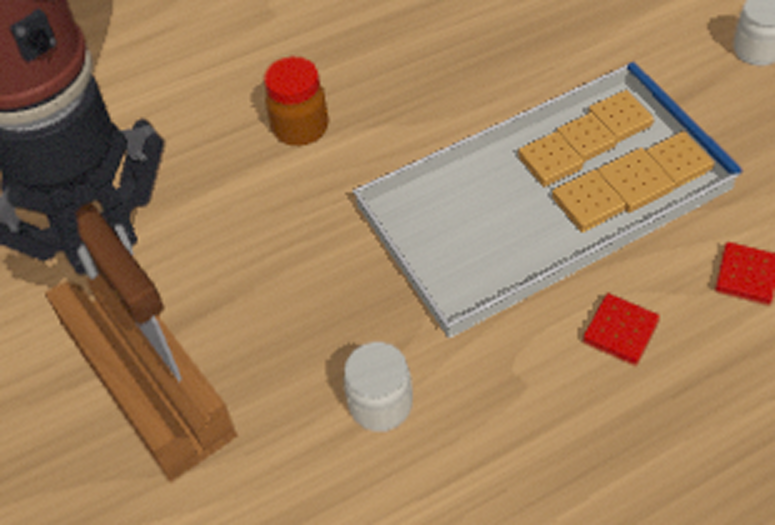

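Emit:
{"api": "apply_moves", "payload": {"hand": [0.01, 0.01, 0.01, 0.01, 0.01], "slide": [[0.0001, -0.0093, 0], [0, 0, -0.01], [0, 0, -0.015], [0, 0, -0.01], [0, 0, 0]], "rot": [[0, 0, 0.1], [0, 0, 0], [0, 0, 0], [0, 0, 0], [0, 0, 0]]}}

```text
t: 15.7
position: [0.5816, -0.3194, 0.1445]
tool_rot: [-0.061, 0.706, 0.064, 0.703]
force: [-0.3, 0.2, -0.7]
finger_gap: 0.25
```

Emit:
{"api": "apply_moves", "payload": {"hand": [0.01, 0.01], "slide": [[0, 0, 0], [0, 0, 0]], "rot": [[0, 0, 0], [0, 0, 0]]}}

```text
t: 15.9
position: [0.5837, -0.3208, 0.1487]
tool_rot: [-0.063, 0.704, 0.062, 0.705]
force: [0.3, -1.1, -1.2]
finger_gap: 0.249
```

Run:
```python
from h import *
c=wcam();np.savez('cam_w13.npz',**c);cv2.imwrite('pics/w13.png',cv2.resize(c['color'][60:360,220:420],None,fx=3.5,fy=2,interpolation=cv2.INTER_CUBIC))
s=sense();print(s['t'],np.round(s['position'],4),s['force'],s['finger_gap'],Ro.from_quat(s['tool_rot']).as_matrix().round(4).tolist())
```

```text
15.95 [ 0.5838 -0.3208  0.149 ] [-0.16509013  0.58942527 -1.43420298] 0.24593200752129413 [[0.001, -0.1758, 0.9844], [-0.0007, 0.9844, 0.1758], [-1.0, -0.0009, 0.0009]]
```

View pics/w13.png

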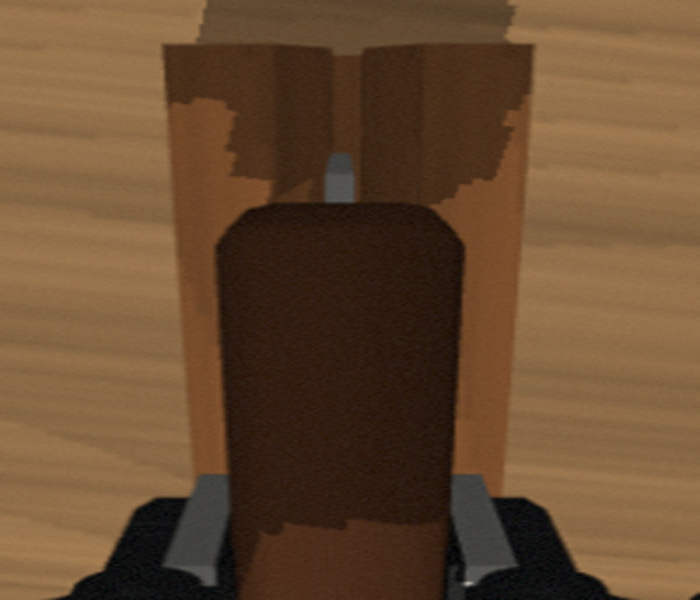

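Emit:
{"api": "apply_moves", "payload": {"hand": [0.01, 0.01, 0.01, 0.01, 0.01], "slide": [[0, 0.0015, 0], [0, 0, -0.006], [0, 0, -0.008], [0, 0, -0.008], [0, 0, -0.006]], "rot": [[0, 0, 0.1], [0, 0, 0], [0, 0, 0], [0, 0, 0], [0, 0, 0]]}}

```text
t: 16.45
position: [0.5828, -0.3187, 0.1187]
tool_rot: [-0.063, 0.705, 0.063, 0.704]
force: [-1.1, 0.3, -2.1]
finger_gap: 0.247
```

Emit:
{"api": "apply_moves", "payload": {"hand": [0.01, 0.01, 0.01], "slide": [[0, 0, 0], [0, 0, 0], [0, 0, 0]], "rot": [[0, 0, 0], [0, 0, 0], [0, 0, 0]]}}

```text
t: 16.75
position: [0.5836, -0.3193, 0.1207]
tool_rot: [-0.063, 0.704, 0.063, 0.704]
force: [0.3, 0.0, -1.1]
finger_gap: 0.247
```

Run:
```python
from h import *
c=wcam();cv2.imwrite('pics/w14.png',cv2.resize(c['color'][60:360,220:420],None,fx=3.5,fy=2,interpolation=cv2.INTER_CUBIC))
s=sense();print(s['t'],np.round(s['position'],4),s['force'],s['ft_torque'],Ro.from_quat(s['tool_rot']).as_matrix().round(4).tolist())
```

```text
16.8 [ 0.5837 -0.3194  0.1208] [ 0.67504714  0.5716245  -1.36836031] [-0.04329976  0.01015685 -0.01087101] [[0.0007, -0.1774, 0.9841], [-0.0005, 0.9841, 0.1774], [-1.0, -0.0006, 0.0006]]
```

View pics/w14.png

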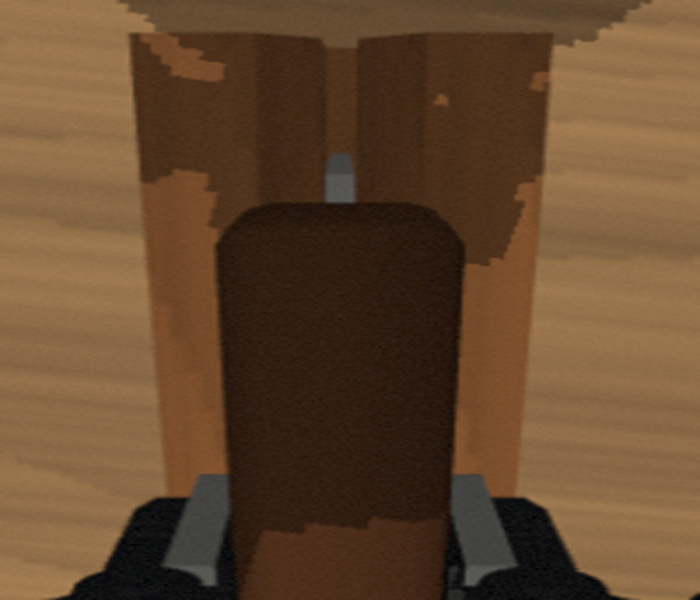

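Emit:
{"api": "apply_moves", "payload": {"hand": [0.01, 0.01, 0.01, 0.01, 0.01], "slide": [[0, 0, -0.003], [0, 0, -0.004], [0, 0, -0.004], [0, 0, -0.004], [0, 0, -0.004]], "rot": [[0, 0, 0], [0, 0, 0], [0, 0, 0], [0, 0, 0], [0, 0, 0]]}}

```text
t: 17.3
position: [0.5832, -0.319, 0.1007]
tool_rot: [-0.063, 0.704, 0.063, 0.704]
force: [0.1, 1.1, -1.7]
finger_gap: 0.252
```

Emit:
{"api": "apply_moves", "payload": {"hand": [0.01, 0.01, 0.01, 0.01, 0.01], "slide": [[0, 0, -0.004], [0, 0, -0.004], [0, 0, -0.004], [0, 0, -0.003], [0, 0, -0.001]], "rot": [[0, 0, 0], [0, 0, 0], [0, 0, 0], [0, 0, 0], [0, 0, 0]]}}

```text
t: 17.8
position: [0.5831, -0.3189, 0.0847]
tool_rot: [-0.063, 0.705, 0.063, 0.704]
force: [0.1, -0.4, -2.2]
finger_gap: 0.253
```

Emit:
{"api": "apply_moves", "payload": {"hand": [0.01, 0.01, 0.01], "slide": [[0, 0, -0.001], [0, 0, -0.0005], [0, 0, 0]], "rot": [[0, 0, 0], [0, 0, 0], [0, 0, 0]]}}

```text
t: 18.1
position: [0.5835, -0.3192, 0.0844]
tool_rot: [-0.063, 0.704, 0.063, 0.704]
force: [-2.7, 1.6, 1.8]
finger_gap: 0.249
```

Run:
```python
from h import *
c=wcam();cv2.imwrite('pics/w15.png',cv2.resize(c['color'][60:360,220:420],None,fx=3.5,fy=2,interpolation=cv2.INTER_CUBIC))
s=sense();print(s['t'],np.round(s['position'],4),s['force'],s['ft_torque'],Ro.from_quat(s['tool_rot']).as_matrix().round(4).tolist())
```

```text
18.15 [ 0.5834 -0.3192  0.0844] [-2.15333822  0.87769838  4.19093238] [0.36165175 0.48041443 0.06575469] [[0.0002, -0.1774, 0.9841], [-0.0002, 0.9841, 0.1774], [-1.0, -0.0003, 0.0002]]
```

View pics/w15.png

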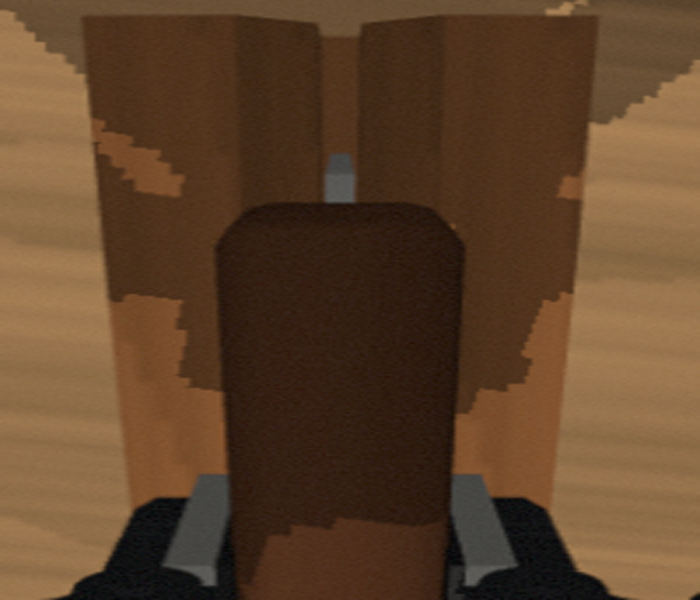

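Emit:
{"api": "apply_moves", "payload": {"hand": [0.02, 0.026, 0.034, 0.045, 0.06], "slide": [[0, 0, 0], [0, 0, 0], [0, 0, 0], [0, 0, 0], [0, 0, 0]], "rot": [[0, 0, 0], [0, 0, 0], [0, 0, 0], [0, 0, 0], [0, 0, 0]]}}

```text
t: 18.65
position: [0.5834, -0.3191, 0.0836]
tool_rot: [-0.063, 0.704, 0.063, 0.704]
force: [0.4, 0.4, 0.0]
finger_gap: 0.683
```

Emit:
{"api": "apply_moves", "payload": {"hand": [0.08, 0.08, 0.08, 0.08, 0.08], "slide": [[0, 0, 0], [0, 0, 0], [0, 0, 0.01], [0, 0, 0.02], [0, 0, 0.03]], "rot": [[0, 0, 0], [0, 0, 0], [0, 0, 0], [0, 0, 0], [0, 0, 0]]}}

```text
t: 19.15
position: [0.5822, -0.3183, 0.1429]
tool_rot: [-0.062, 0.705, 0.064, 0.703]
force: [0.4, -0.2, -0.4]
finger_gap: 0.934
```

Emit:
{"api": "apply_moves", "payload": {"hand": [0.08, 0.08, 0.08, 0.08, 0.08], "slide": [[-0.005, 0, 0.04], [-0.02, 0, 0.04], [0, 0, 0.03], [0, 0, 0], [0, 0, 0]], "rot": [[0, 0, 0], [0, 0, 0], [0, 0, 0], [0, 0, 0], [0, 0, 0]]}}

```text
t: 19.65
position: [0.5589, -0.3195, 0.2558]
tool_rot: [-0.064, 0.703, 0.062, 0.705]
force: [-0.7, 0.7, -0.7]
finger_gap: 0.938
```

Run:
```python
from h import *
c=wcam();np.savez('cam_w16.npz',**c);cv2.imwrite('pics/w16.png',c['color'])
s=sense();print(s['t'],np.round(s['position'],4),s['force'],s['finger_gap'])
for l in ['scraper','scraper_handle']:
    print(l,[(round(float(d['confidence']),2),np.round(d['position'],4).tolist()) for d in spot_point(l,'wrist')])
c=read_camera('scene');cv2.imwrite('pics/s5.png',cv2.resize(c['color'][180:390,120:430],None,fx=2.5,fy=2.5,interpolation=cv2.INTER_CUBIC))
```

```text
19.7 [ 0.5583 -0.319   0.2538] [-1.10580441  0.36553013 -0.55915207] 0.9386607331409631
scraper [(0.95, [0.5831, -0.3185, 0.0112])]
scraper_handle [(0.95, [0.5825, -0.3216, 0.1029]), (0.31, [0.3683, -0.0816, -0.001]), (0.25, [0.5855, -0.3205, 0.0121])]
```

View pics/w16.png

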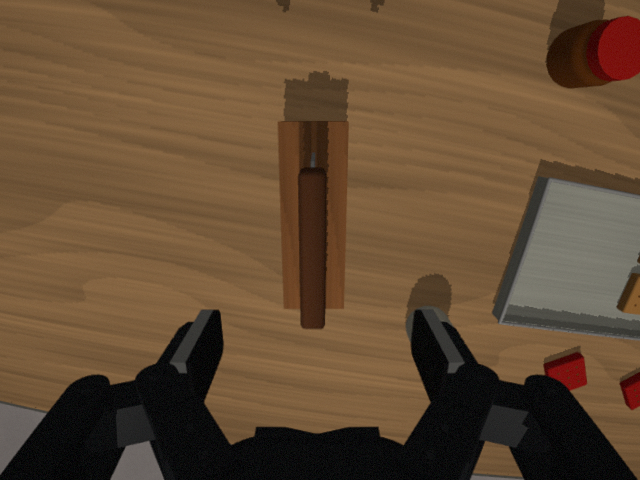

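View pics/s5.png

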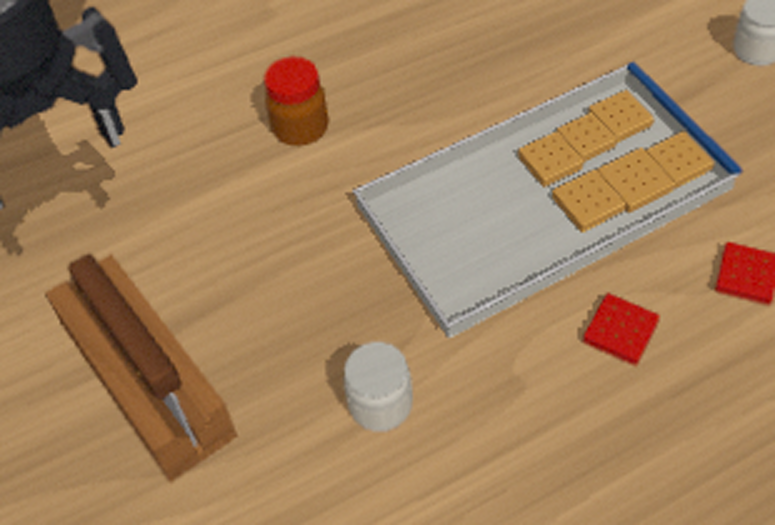

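```bash
python3 -c "
from bench import *
print(sense()['t']); print(finish_job())"
```

```text
19.85
the job is handed in; nothing more can be done
None
```

The six biscuits are packed square against the blue-edged end, and the scraper is back in its block. I handed the job in at 19.9 s of the 64 s; no verdict is reported.

- **Pressing:** I held the batch for about one second at roughly 7 N at the wrist. With about 1 N of sliding friction taken off, that puts about 6 N on the rim, inside the 4 to 12 N window. The largest reading I saw was 7.8 N. The rim force is inferred this way, not measured directly.
- **Squareness:** The five biscuits I could measure were within about 1° of the tray's axis. The sixth was partly hidden by the gripper, but looks straight in the later pictures.
- **Slack:** The longer line touches the rim. The shorter line is closed up but sits about 15 mm short of the rim, within the 20 mm allowed; that figure is read from the pictures.
- **Scraper:** I put it back at the pose it was picked from. The blade met the slot floor, and after release the pictures show it upright and fully down.
- **Tins and jar:** The pictures show the jam jar and tin still in place, and the arm never came near the tins or the jar.

When moving fast the arm overshoots by several millimetres, so I let it settle before the grasp, the final pressing and the return to the slot. In the first overlay the tray's end rims looked about 2 px wider than modelled. The floor edges matched, so I used those.

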